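# Start the portable hob on fast boil

## Robot

A 6-joint arm with a two-finger parallel gripper is mounted at the origin on the work surface. World frame = base frame: x ahead of the robot, y to its left, z up, the work surface at z = 0. Lengths are in m, angles in rad, forces in N, time in s.
With the tool pointing down it reaches from about 0.4 to 0.825 m from the base axis. Payload 7 kg.
Tool frame: the origin (TCP) lies at the very end of the fingers, on their centre line; the grasp point (between the pads) lies 19 mm behind it; z points along the fingers, y is the line along which they close (so a half turn about z gives the same grasp; the last joint's range is limited). The gripper opens to 88 mm and grips with 3 to 60 N. Pads are 19 mm wide; open, the fingers measure 130 mm over their backs; the gripper's body (78 mm by 193 mm) begins 47 mm behind the grasp point.
Start: joints at [1.609, 0.359, 0.012, 0, -1.224, -0.288], TCP at [0.167, 0.654, 0.227] pointing down, gripper open.
Joint ranges: [-3.07, 3.07], [-1.43, 2.12], [-1.02, 1.25], [-3.03, 1.67], [-3.05, -0], [-3.03, 3.03]. Speed limits (rad/s): [2.39, 2.39, 3.01, 3.14, 3.14, 3.14].

## Interface

Orientations are given as [roll, pitch, yaw] about the fixed x, y, z axes, in that order (R = Rz(yaw) Ry(pitch) Rx(roll)).
In Python, from station import arm gives the robot as it stands.
- The arm moves only by the tool step_arm, never from a script. Its argument "rows" is a list of rows, each a list of 5 numbers: the shift along the world's x, y, z in m, then the turn about the world's z in rad, then the finger opening in m, from 0 to 0.0876. In form: [[x, y, z, spin, gripper], ...]. A call has 1 to 20 rows; each row is the pose to reach, as a shift and turn from the pose commanded when the call began; what a row does not reach only later rows make up. A row lasts 1/10 s, in which the tool goes at most 50 mm and 8.59 degrees, less where a joint would pass 70% of its speed; a pose out of reach is approached as far as the arm can. A call with a gripper value outside its range is refused whole. The fingers move at their own pace and stop on an object; "newtons" is the grip in N (left out, the last holds). Time passes only in rows, so rows that repeat a pose let the fingers close. It gives the time, the measured TCP pose, the force, the opening and the grip force at its end, in the units of the state.
- arm.get_state(): the state, without advancing time (a new reading comes with each control period).
- arm.grab_frame(name): name is "side" or "top" or "wrist"; returns a dict with "color" (384x512x3 uint8, blue, green, red), "vfov" (degrees; the focal length in pixels is half the picture's height over the tangent of half this angle, whatever the lens; pixels are square), "cx", "cy" (the principal point, pixels), "k1" (the pictures are not rectified: a ray, as slopes to the right and down, at radius r is drawn at 1 + k1 r^2 times it, then the intrinsics apply), "rvec" (rotation vector, rad) and "tvec" (3), from world to camera coordinates, as OpenCV has them. Camera axes: x right, y down, z forward; pixel columns grow to the right and rows downward; lengths in m; the calibration is good to about 2 mm. A picture is of the moment at which its call begins. There is no depth.
- arm.job_done(): hands the job in; it is judged then, once.
The state is a dict: "t": time; "q": joint angles; "qd": joint speeds; "joint_efforts": joint torques, N m; "eef_pos": TCP position; "ee_rot": TCP orientation; "force": force on the tool from outside, world axes, zero at the start; "moment": the same for the moment, N m; "width": finger opening in m; "gripper_force": force on a finger pad.
Only numpy, scipy, OpenCV 4.12 (cv2) and the standard library are available. Lean on these libraries where they do the work, as an engineer would, in place of code of your own. Each camera call takes 0.05 s, during which the arm holds its last target. There are 200 camera calls.

## Task

Set the pan heating with the controls at the front of the portable hob, using the fingertips: first press the raised half of the power rocker so that it tips fully over to on, then push the long bar key fully in so that it stays in, and last press the large round key right down, keep it down for two seconds and let it come back up. Do not press the square key or the small round key, and leave the pan and the other kitchen things standing where they are.

Things in the scene. Friction and masses are not known exactly. Their poses are not given: they have to be found in the camera images.
- hob: White portable hob, 350 mm deep (its x), 420 mm wide (its y), 64 mm high, fixed. Origin at the centre of its underside; x points to its back. The front 85 mm of its level top is a white control strip with five grey controls in one row along y, 130 mm in front of the centre, 58 mm between centres, in an order that changes; behind it a black cooking plate.
- power (a joint): Power rocker, a see-saw switch 44 mm long (hob's x), 26 mm wide, hinged across its middle 6 mm above the panel. 0 = off: its front half (hob's -x) is raised, the back half level. 0.28 rad = fully on: front half level, back half raised. It stays where it is left; 2.5 to 5 N on the front half moves it.
- power_press (a point): Point on top of the rocker's front half, 14 mm from the hinge line, the place to press. At 0 it is 10 mm above the panel, at fully on 6 mm above it. It moves with the rocker.
- boost (a joint): Travel of the fast-boil key, a long bar 16 mm (hob's x) by 38 mm (hob's y). 0 = out, 0.007 m = fully in. It has no spring: it moves under about 4 N and stays in as far as it is pushed.
- boost_top (a point): Centre of the top face of the bar key: 10 mm above the panel when out, 3 mm when fully in. It moves with the key.
- start (a joint): Travel of the start key, a large round key 28 mm across. 0 = out, 0.007 m = fully in. Spring: 1.5 N begins to move it, 5 N holds it fully in; it comes back out by itself when let go.
- start_top (a point): Centre of the top face of the large round key: 10 mm above the panel when out, 3 mm when fully in. It moves with the key.
- warm (a joint): Travel of the keep-warm key, a square key 20 mm by 20 mm, sprung like the start key, 0 = out, 0.007 m = in. Not to be pressed.
- warm_top (a point): Centre of the top face of the square key, 10 mm above the panel when out.
- lock (a joint): Travel of the child-lock key, a small round key 14 mm across, sprung like the start key, 0 = out, 0.007 m = in. Not to be pressed.
- lock_top (a point): Centre of the top face of the small round key, 10 mm above the panel when out.
- pan: Steel saucepan, 170 mm across and 50 mm high with a black handle that reaches 224 mm from its axis along its y at up to 63 mm above its base, standing on the black cooking plate (64 mm above the work surface). Origin at the centre of its underside. Loose, 0.5 to 0.9 kg, stays where it is.
- spice: Small spice jar, 40 mm across, 66 mm high, on the left front corner of the cooking plate, just behind the control strip. Origin at the centre of its underside. Loose, stays where it is.
- ramekin: White china dish, 64 mm across, 35 mm high, on the right front corner of the cooking plate. Origin at the centre of its underside. Loose, stays where it is.
- mug: Blue mug, 80 mm across, 90 mm high, on the counter left of the hob. Origin at the centre of its underside. Loose, stays where it is.
- shaker: Dark wooden pepper shaker, 40 mm across, 74 mm high, on the counter right of the control strip. Origin at the centre of its underside. Loose, stays where it is.
- spoon: Wooden spoon, 200 mm long, lying on the counter right of the hob, along its x. Origin on its underside. Loose, stays where it is.

How it is judged:
By the outcome, as a careful person would: the job done as asked, in the order asked, and still so for the second after the job is handed in, with the robot touching nothing.
It also fails if it takes over 45 s, if anything falls off the work surface, if the arm or the gripper's body presses on something with over 40 N, if the wrist force passes 120 N, or if a joint passes its speed limit or range.

## Working session

There is one attempt and no reset: what is moved stays moved. The work goes in short steps, Python scripts to look and compute and a tool call to move; the robot and the scene stay as the last step left them, time stands still between calls to the robot, and variables do not carry over. Pictures are saved under pics/ and viewed, at most 10 in all, crops included, and the job is handed in when it is done.

Besides the shell and the picture viewer there is one more tool, called by a JSON object that holds its "op" and its "data", one argument or row to a line. step_arm: Moves the arm, as the interface text tells. Its arguments: {"type":"object","properties":{"rows":{"type":"array"},"newtons":{"type":"number"}},"required":["rows"]}

```bash
mkdir -p pics
cat > h.py <<'E'
import cv2, numpy as np
from station import arm
def save(n,f): cv2.imwrite(f'pics/{n}.png',f['color'])
def K(f):
    h=f['color'].shape[0]; fl=h/2/np.tan(np.radians(f['vfov'])/2)
    return np.array([[fl,0,f['cx']],[0,fl,f['cy']],[0,0,1.]])
def ray(f,uv):
    p=cv2.undistortPoints(np.array(uv,float).reshape(-1,1,2),K(f),np.array([f['k1'],0,0,0,0.])).reshape(-1,2)
    R=cv2.Rodrigues(np.array(f['rvec'],float))[0]; c=-R.T@np.array(f['tvec'],float).ravel()
    return c,np.c_[p,np.ones(len(p))]@R
def plane(f,uv,z):
    c,d=ray(f,uv); return c+d*((z-c[2])/d[:,2])[:,None]
def proj(f,P):
    return cv2.projectPoints(np.array(P,float).reshape(-1,1,3),np.array(f['rvec'],float),np.array(f['tvec'],float),K(f),np.array([f['k1'],0,0,0,0.]))[0].reshape(-1,2)
E
python3 - <<'E'
from h import *
import pickle
F={n:arm.grab_frame(n) for n in('side','top','wrist')}
pickle.dump(F,open('f0.pkl','wb'))
for n,f in F.items():
    save(n+'0',f); c,_=ray(f,[[0,0]]); print(n,c,f['k1'],f['vfov'])
cv2.imwrite('pics/st.png',np.hstack([F['side']['color'],F['top']['color']])[:, :])
E
```

```text
side [ 0.06595754 -0.51482983  0.61399146] -0.08730199816694778 50.27159631778203
top [0.47609792 0.02465658 1.23069224] -0.12091292744154644 53.919929433398565
wrist [0.23424654 0.6355795  0.38325267] -0.05758748467535025 66.82902008170826
```

View pics/top0.png

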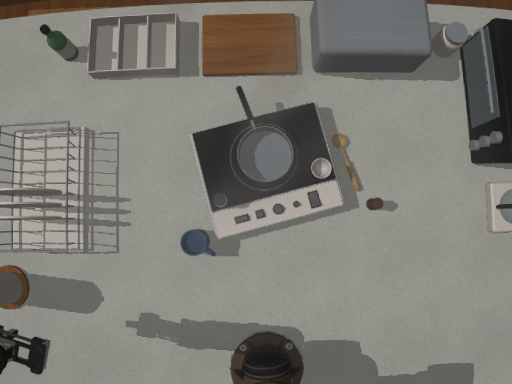

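View pics/side0.png

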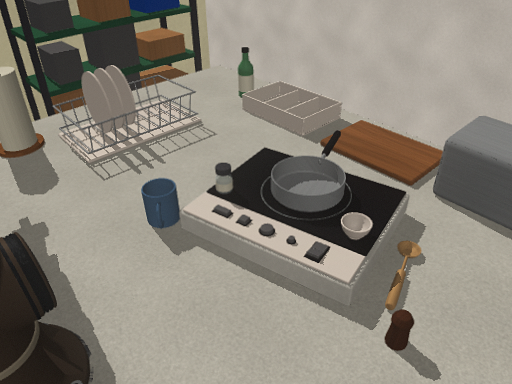

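The top view shows the controls from left to right: bar (242,219), square (260,214), large round (279,209), small round (296,204), rocker (314,199). The spice jar is near (221,200), the ramekin at (321,168) and the mug at (197,242). The side view shows the same order.

Run:
```python
from h import *
import pickle
F=pickle.load(open('f0.pkl','rb'))
g={'top':[(242,219),(260,214),(279,209),(296,204),(314,199)],'side':[(222,211),(244,220),(267,230),(291,240),(317,252)]}
crops=[]
for n in g:
    f=F[n]; gray=cv2.cvtColor(f['color'],cv2.COLOR_BGR2GRAY)
    m=(gray<125).astype(np.uint8)
    nl,lab,st,ce=cv2.connectedComponentsWithStats(m,connectivity=4)
    C=[]
    for u,v in g[n]:
        k=lab[v,u]; C.append(ce[k]); print(n,(u,v),gray[v,u],st[k],ce[k].round(1))
    P=plane(f,C,.072); print(P.round(4)); print('spacing',np.linalg.norm(np.diff(P,axis=0),axis=1).round(4),'yaw',np.degrees(np.arctan2(*(P[0]-P[4])[[1,0]])), 'mean',P.mean(0).round(4))
    a=np.array(g[n]); x0,y0=a.min(0)-20; x1,y1=a.max(0)+20
    crops.append(cv2.resize(f['color'][y0:y1,x0:x1],(780,int(780*(y1-y0)/(x1-x0))),interpolation=cv2.INTER_CUBIC))
c=np.vstack(crops); s=min(1,590/c.shape[0]); cv2.imwrite('pics/crop.png',cv2.resize(c,None,fx=s,fy=s))
```

```text
top (242, 219) 92 [234 214  17  10 111] [241.9 218.4]
top (260, 214) 90 [255 209  11  10  80] [260.2 213.5]
top (279, 209) 90 [273 204  13  11 108] [278.4 208.8]
top (296, 204) 90 [293 201   9   7  39] [296.4 203.8]
top (314, 199) 79 [307 190  16  19 187] [314.  199.1]
[[ 0.4866  0.0639  0.072 ]
 [ 0.5001  0.0076  0.072 ]
 [ 0.5134 -0.049   0.072 ]
 [ 0.527  -0.1049  0.072 ]
 [ 0.5403 -0.1599  0.072 ]]
spacing [0.0579 0.0581 0.0576 0.0566] yaw 103.49728137361389 mean [ 0.5135 -0.0485  0.072 ]
side (222, 211) 76 [212 205  21  13 164] [222.5 211.3]
side (244, 220) 85 [236 215  16  12 125] [244.1 220.6]
side (267, 230) 84 [259 224  17  14 175] [266.9 230.3]
side (291, 240) 63 [286 236  12  10  76] [291.4 240.5]
side (317, 252) 81 [304 242  26  22 343] [317.2 252.1]
[[ 0.4833  0.055   0.072 ]
 [ 0.4963 -0.001   0.072 ]
 [ 0.5094 -0.0566  0.072 ]
 [ 0.5229 -0.1123  0.072 ]
 [ 0.5346 -0.1689  0.072 ]]
spacing [0.0575 0.0571 0.0573 0.0578] yaw 102.92097709516182 mean [ 0.5093 -0.0567  0.072 ]
```

View pics/crop.png

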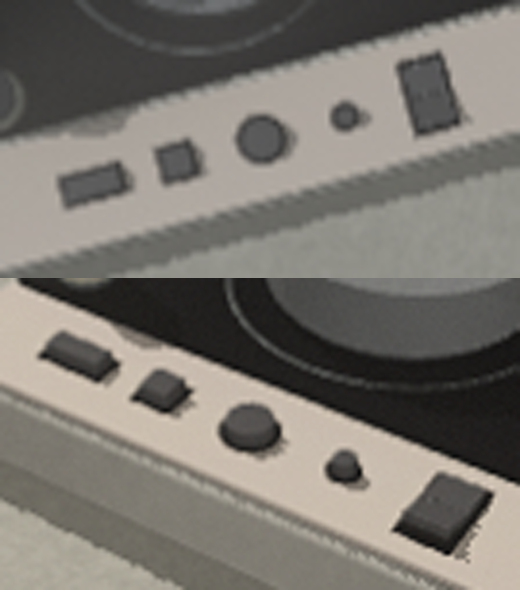

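Run:
```python
from h import *
import pickle
F=pickle.load(open('f0.pkl','rb'))
s=arm.get_state(); print(s)
print('roll base',plane(F['top'],[(0,287),(10,287),(30,287),(10,307)],0.01).round(3))
print('roll top px side', plane(F['side'],[(20,150)],0.0).round(3))
print('mug',plane(F['top'],[(197,242)],0.09).round(3),'rack right front',plane(F['top'],[(75,250)],0.1).round(3))
f=F['wrist'];c,_=ray(f,[[0,0]]);R=cv2.Rodrigues(np.array(f['rvec'],float))[0]
print('cam off world',c-np.array(s['eef_pos']),'cam axes in world',R.round(2))
```

```text
{'t': 0.15, 'q': array([ 1.60913224e+00,  3.59206062e-01,  1.12888715e-02, -2.10989993e-04,
       -1.22407537e+00, -2.88092603e-01]), 'qd': array([ 0.00040074, -0.00231131,  0.00136364,  0.00190049, -0.0012718 ,
       -0.00069401]), 'joint_efforts': array([-1.01959664e-03, -5.83274961e+01,  2.93287933e+01,  7.00116321e+00,
        8.77596787e-03, -1.14005329e-04]), 'eef_pos': array([0.16679305, 0.65371132, 0.22586481]), 'ee_rot': array([ 3.14038936e+00, -1.49706865e-04, -2.49828417e-01]), 'force': array([-0.02792862,  0.51640766, -0.33421761]), 'moment': array([ 0.03388602, -0.03691804, -0.00917567]), 'gripper_force': 0.0, 'width': 0.0875318782953749}
roll base [[0.269 0.901 0.01 ]
 [0.27  0.861 0.01 ]
 [0.271 0.785 0.01 ]
 [0.202 0.864 0.01 ]]
roll top px side [[0.26  0.836 0.   ]]
mug [[0.419 0.2   0.09 ]] rack right front [[0.401 0.577 0.1  ]]
cam off world [ 0.0674535  -0.01813182  0.15738786] cam axes in world [[-0.25 -0.97  0.  ]
 [-0.94  0.24  0.26]
 [-0.25  0.06 -0.97]]
```

{"op": "step_arm", "data": {
  "rows": [
    [0.01, -0.02, 0, 0.02, 0],
    [0.03, -0.061, 0, 0.06, 0],
    [0.05, -0.102, 0, 0.1, 0],
    [0.07, -0.142, 0, 0.14, 0],
    [0.09, -0.183, 0, 0.18, 0],
    [0.11, -0.224, 0, 0.22, 0],
    [0.13, -0.264, 0, 0.26, 0],
    [0.15, -0.305, 0, 0.3, 0],
    [0.17, -0.346, 0, 0.34, 0],
    [0.19, -0.387, 0, 0.38, 0],
    [0.21, -0.427, 0, 0.42, 0],
    [0.23, -0.468, 0, 0.46, 0],
    [0.25, -0.509, 0, 0.482, 0],
    [0.27, -0.549, 0, 0.482, 0],
    [0.29, -0.59, 0, 0.482, 0],
    [0.31, -0.631, 0, 0.482, 0],
    [0.325, -0.661, 0, 0.482, 0],
    [0.337, -0.686, 0, 0.482, 0],
    [0.344, -0.7, 0, 0.482, 0],
    [0.346, -0.704, 0, 0.482, 0]
  ],
  "newtons": 20
}}

```text
t: 2.15
eef_pos: [0.5131, -0.0515, 0.226]
ee_rot: [3.142, 0.001, 0.23]
force: [0.4, 0.5, -0.0]
width: 0.0005
gripper_force: 0.0
```

Run:
```python
from h import *
import pickle
s=arm.get_state(); print(s['t'],s['eef_pos'],s['ee_rot'],s['q'],s['width'])
f=arm.grab_frame('wrist'); f['tcp']=s['eef_pos']; pickle.dump(f,open('w1.pkl','wb')); save('w1',f); print(proj(f,[s['eef_pos']]))
```

```text
2.15 [ 0.51309569 -0.05148572  0.22604482] [3.14151257e+00 1.02637688e-03 2.29980098e-01] [ 2.81112992e-01  9.62068670e-02 -3.34449059e-01  3.02661371e-05
 -1.14116953e+00  1.51965085e+00] 0.0004594521668139577
[[250.62702468 240.35915971]]
```

View pics/w1.png

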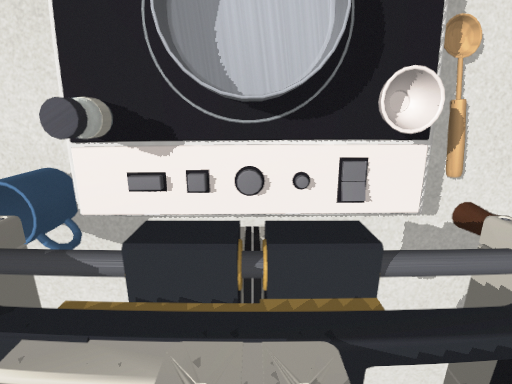

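The wrist view shows bar (147,182), square (198,181), large round (249,181), small round (301,181), rocker (352,180). The fingertips are at about (251,240).

```bash
cat > m.py <<'E'
from h import *
import pickle
f=pickle.load(open('w1.pkl','rb'))
hsv=cv2.cvtColor(f['color'],cv2.COLOR_BGR2HSV); gray=hsv[...,2]
m=(gray<140).astype(np.uint8)
nl,lab,st,ce=cv2.connectedComponentsWithStats(m,connectivity=4)
C=[]
for u,v in [(147,182),(198,181),(249,181),(301,181),(352,185)]:
    k=lab[v,u]; x,y,w,h,a=st[k]; C.append(ce[k]); print(gray[v,u],st[k],ce[k].round(1))
P=plane(f,C,.074); print(P.round(4), np.linalg.norm(np.diff(P,axis=0),axis=1).round(4)); d=P[0]-P[4]; print('yaw',np.arctan2(d[1],d[0])-np.pi/2,'mean',P.mean(0).round(4))
# strip outline
w=cv2.inRange(hsv,(0,0,205),(180,40,255)); print('edges',[np.flatnonzero(gray[130:225,u]>200)[[0,-1]]+130 for u in (110,222,275,400)])
E
python3 m.py
```

```text
126 [127 172  40  20 726] [147.  181.2]
124 [186 170  24  23 534] [197.6 180.9]
125 [235 166  30  30 705] [249.3 180.4]
126 [293 172  17  17 241] [301.  180.1]
132 [ 337  158   31   45 1267] [351.9 179.9]
[[ 0.4895  0.0603  0.074 ]
 [ 0.5024  0.006   0.074 ]
 [ 0.5158 -0.0487  0.074 ]
 [ 0.529  -0.1033  0.074 ]
 [ 0.5421 -0.1576  0.074 ]] [0.0558 0.0563 0.0563 0.0558]
yaw 0.2366232067913976 mean [ 0.5158 -0.0487  0.074 ]
edges [array([143, 214]), array([141, 219]), array([141, 219]), array([130, 224])]
```

```bash
cat >> m.py <<'E'
F=pickle.load(open('f0.pkl','rb'))
T=[(241.9,218.4),(260.2,213.5),(278.4,208.8),(296.4,203.8),(314,199.1)]
S=[(222.5,211.3),(244.1,220.6),(266.9,230.3),(291.4,240.5),(317.2,252.1)]
for z in (.058,.062,.066,.070,.074):
    print(z)
    for n,fr,uv in(('wrist',f,C),('top',F['top'],T),('side',F['side'],S)):
        P=plane(fr,uv,z); d=P[0]-P[4]; print('  ',n,P.mean(0)[:2].round(4),'span/4',(np.linalg.norm(d)/4).round(4),'yaw',(np.arctan2(d[1],d[0])-np.pi/2).round(4))
E
python3 m.py|tail -20
```

```text
0.058
   wrist [ 0.5124 -0.0493] span/4 0.0589 yaw 0.2366
   top [ 0.5139 -0.0493] span/4 0.0582 yaw 0.235
   side [ 0.5207 -0.0449] span/4 0.0589 yaw 0.2257
0.062
   wrist [ 0.5132 -0.0491] span/4 0.0582 yaw 0.2366
   top [ 0.5138 -0.0491] span/4 0.058 yaw 0.235
   side [ 0.5175 -0.0483] span/4 0.0585 yaw 0.2257
0.066
   wrist [ 0.5141 -0.049 ] span/4 0.0575 yaw 0.2366
   top [ 0.5137 -0.0488] span/4 0.0578 yaw 0.235
   side [ 0.5142 -0.0517] span/4 0.0581 yaw 0.2257
0.07
   wrist [ 0.5149 -0.0488] span/4 0.0568 yaw 0.2366
   top [ 0.5136 -0.0486] span/4 0.0576 yaw 0.235
   side [ 0.5109 -0.0551] span/4 0.0576 yaw 0.2257
0.074
   wrist [ 0.5158 -0.0487] span/4 0.056 yaw 0.2366
   top [ 0.5134 -0.0483] span/4 0.0574 yaw 0.235
   side [ 0.5077 -0.0585] span/4 0.0572 yaw 0.2257
```

{"op": "step_arm", "data": {
  "rows": [
    [0.003, -0.028, 0, 0.003, 0],
    [0.008, -0.07, 0, 0.006, 0],
    [0.012, -0.105, -0.015, 0.006, 0],
    [0.013, -0.115, -0.05, 0.006, 0],
    [0.013, -0.115, -0.09, 0.006, 0],
    [0.013, -0.115, -0.12, 0.006, 0],
    [0.013, -0.115, -0.137, 0.006, 0],
    [0.013, -0.115, -0.137, 0.006, 0],
    [0.013, -0.115, -0.137, 0.006, 0]
  ]
}}

```text
t: 3.1
eef_pos: [0.5262, -0.1644, 0.0901]
ee_rot: [3.141, 0.0, 0.239]
force: [-0.5, 0.0, 0.7]
width: 0.0002
gripper_force: 0.0
```

```bash
cat > look.py <<'E'
from h import *
import sys
s=arm.get_state(); print(s['t'],s['eef_pos'].round(4),s['ee_rot'].round(3),s['force'].round(2))
a=arm.grab_frame('wrist'); b=arm.grab_frame('side'); t=arm.grab_frame('top'); print(proj(a,[s['eef_pos']]),proj(b,[s['eef_pos']]),proj(t,[s['eef_pos']]))
u,v=proj(b,[s['eef_pos']])[0].astype(int); u=min(max(u,70),440); v=min(max(v,60),320)
c=cv2.resize(b['color'][v-40:v+40,u-50:u+50],(400,320),interpolation=cv2.INTER_CUBIC)
w=cv2.resize(a['color'],(400,300))
cv2.imwrite(f'pics/{sys.argv[1]}.png',np.hstack([cv2.copyMakeBorder(w,0,20,0,0,0),c]))
E
python3 look.py l1
```

```text
3.1 [ 0.5262 -0.1644  0.0901] [3.141 0.    0.239] [-0.52  0.03  0.68]
[[250.62186586 240.37716264]] [[313.18193277 246.01029193]] [[316.58616178 203.3294779 ]]
```

View pics/l1.png

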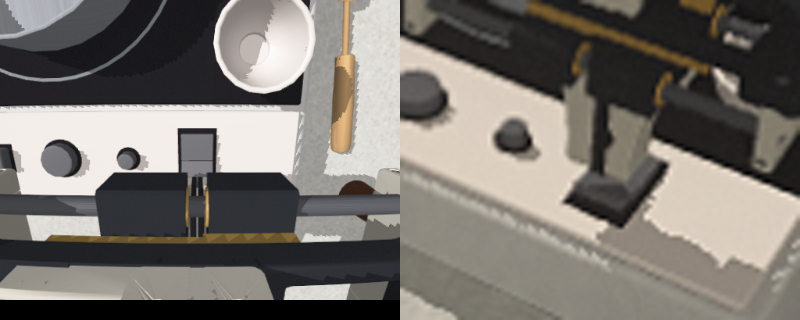

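The closed fingers stand centred across the rocker, at wrist-crop column ~197 against 178–216 for the rocker. They are above its front half. I'll press down gently.

{"op": "step_arm", "data": {
  "rows": [
    [0, 0, -0.005, 0, 0],
    [0, 0, -0.01, 0, 0],
    [0, 0, -0.013, 0, 0],
    [0, 0, -0.015, 0, 0],
    [0, 0, -0.017, 0, 0],
    [0, 0, -0.017, 0, 0]
  ]
}}

```text
t: 3.85
eef_pos: [0.5256, -0.165, 0.0722]
ee_rot: [-3.141, 0.001, 0.238]
force: [-0.9, -0.2, -0.2]
width: 0.0004
gripper_force: 0.0
```

{"op": "step_arm", "data": {
  "rows": [
    [0, 0, -0.001, 0, 0],
    [0, 0, -0.002, 0, 0],
    [0, 0, -0.003, 0, 0],
    [0, 0, -0.003, 0, 0]
  ]
}}

```text
t: 4.25
eef_pos: [0.5259, -0.1651, 0.0702]
ee_rot: [3.141, -0.0, 0.239]
force: [-3.8, 0.2, 8.1]
width: 0.0004
gripper_force: 4.3
```

{"op": "step_arm", "data": {
  "rows": [
    [0, 0, -0.0005, 0, 0],
    [0, 0, -0.001, 0, 0],
    [0, 0, -0.001, 0, 0]
  ]
}}

```text
t: 4.55
eef_pos: [0.526, -0.1651, 0.0701]
ee_rot: [3.141, -0.001, 0.239]
force: [-6.1, 2.7, 16.9]
width: 0.0006
gripper_force: 8.5
```

{"op": "step_arm", "data": {
  "rows": [
    [0, 0, 0.005, 0, 0],
    [0, 0, 0.04, 0, 0],
    [-0.03, -0.007, 0.09, 0, 0],
    [-0.058, -0.014, 0.13, 0, 0],
    [-0.058, -0.014, 0.13, 0, 0],
    [-0.058, -0.014, 0.13, 0, 0]
  ]
}}

```text
t: 5.15
eef_pos: [0.4684, -0.1791, 0.2005]
ee_rot: [3.141, -0.005, 0.238]
force: [-0.1, -0.0, -1.1]
width: 0.0004
gripper_force: 0.0
```

Run:
```python
from h import *
s=arm.get_state(); print(s['eef_pos'],s['force'])
a=arm.grab_frame('wrist'); b=arm.grab_frame('side')
u,v=proj(a,[[.541,-.162,.07]])[0].astype(int); print(u,v)
A=a['color'][max(v-50,0):v+50,u-50:u+50]; B=b['color'][225:280,285:350]
cv2.imwrite('pics/l2.png',np.hstack([cv2.resize(A,(390,390),interpolation=2),cv2.resize(B,(400,390),interpolation=2)]))
import pickle; pickle.dump(a,open('w2.pkl','wb'))
```

```text
[ 0.46843124 -0.17911682  0.20052555] [-0.09951362 -0.02745289 -1.06368166]
251 112
```

View pics/l2.png

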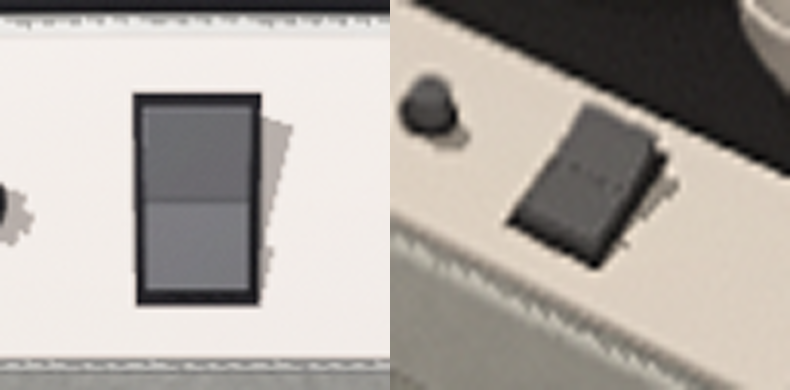

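The back half of the rocker is now raised, with the wide shadow beside the upper half, and the front half is level. Contact was stiff at z=0.070, so it is fully on. Next is the bar key.

{"op": "step_arm", "data": {
  "rows": [
    [0.002, 0.025, 0, 0, 0],
    [0.005, 0.065, 0, 0, 0],
    [0.009, 0.11, 0, 0, 0],
    [0.013, 0.155, 0, 0, 0],
    [0.016, 0.2, 0, 0, 0],
    [0.018, 0.232, 0, 0, 0],
    [0.019, 0.243, -0.02, 0, 0],
    [0.019, 0.243, -0.055, 0, 0],
    [0.019, 0.243, -0.09, 0, 0],
    [0.019, 0.243, -0.108, 0, 0],
    [0.019, 0.243, -0.114, 0, 0],
    [0.019, 0.243, -0.114, 0, 0]
  ]
}}

```text
t: 6.45
eef_pos: [0.4863, 0.0638, 0.0828]
ee_rot: [3.14, 0.004, 0.238]
force: [-0.1, -0.1, 0.5]
width: 0.0005
gripper_force: 0.0
```

```bash
python3 look.py l3
```

```text
6.45 [0.4863 0.0638 0.0828] [3.14  0.004 0.238] [-0.13 -0.12  0.49]
[[250.59773228 240.35259766]] [[220.76214201 204.97039354]] [[241.79574692 218.50307567]]
```

View pics/l3.png

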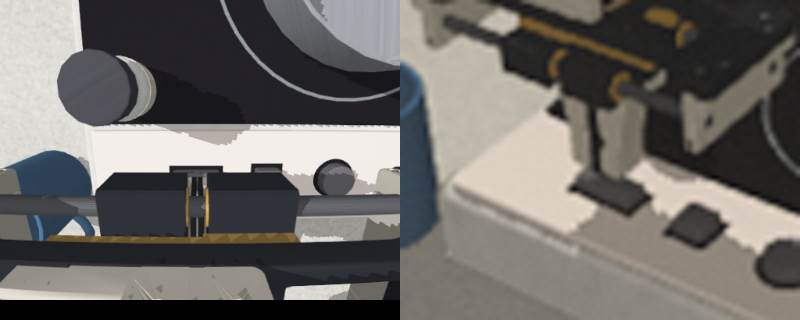

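The fingers are centred over the bar, columns 170–222 in the wrist crop. The spice jar, at crop (105,87), is clear.

{"op": "step_arm", "data": {
  "rows": [
    [0, 0, -0.006, 0, 0],
    [0, 0, -0.01, 0, 0],
    [0, 0, -0.013, 0, 0],
    [0, 0, -0.016, 0, 0],
    [0, 0, -0.018, 0, 0],
    [0, 0, -0.018, 0, 0],
    [0, 0, -0.018, 0, 0]
  ]
}}

```text
t: 7.3
eef_pos: [0.4871, 0.0641, 0.0671]
ee_rot: [3.142, -0.001, 0.239]
force: [-2.3, 0.7, 7.7]
width: 0.0006
gripper_force: 4.1
```

{"op": "step_arm", "data": {
  "rows": [
    [0, 0, -0.001, 0, 0],
    [0, 0, -0.0015, 0, 0],
    [0, 0, -0.0015, 0, 0],
    [0, 0, -0.0015, 0, 0]
  ]
}}

```text
t: 7.7
eef_pos: [0.4873, 0.0642, 0.0668]
ee_rot: [3.141, -0.001, 0.239]
force: [-8.0, 0.2, 22.6]
width: 0.0005
gripper_force: 11.5
```

{"op": "step_arm", "data": {
  "rows": [
    [0, 0, 0.005, 0, 0],
    [0, 0, 0.035, 0, 0],
    [0.005, -0.02, 0.055, 0, 0],
    [0.014, -0.06, 0.055, 0, 0],
    [0.023, -0.098, 0.055, 0, 0],
    [0.027, -0.113, 0.045, 0, 0],
    [0.027, -0.113, 0.025, 0, 0],
    [0.027, -0.113, 0.0195, 0, 0],
    [0.027, -0.113, 0.0195, 0, 0]
  ]
}}

```text
t: 8.6
eef_pos: [0.513, -0.0492, 0.0836]
ee_rot: [3.142, 0.003, 0.238]
force: [-0.7, 0.5, 0.4]
width: 0.0005
gripper_force: 0.0
```

```bash
sed -i 's/v-40:v+40,u-50:u+50/v-48:v+24,u-60:u+30/' look.py; python3 look.py l4
```

```text
8.6 [ 0.513  -0.0492  0.0836] [3.142e+00 3.000e-03 2.380e-01] [-0.65  0.49  0.43]
[[250.64576037 240.37130964]] [[265.67487405 223.41156079]] [[278.74328395 208.74057052]]
```

View pics/l4.png

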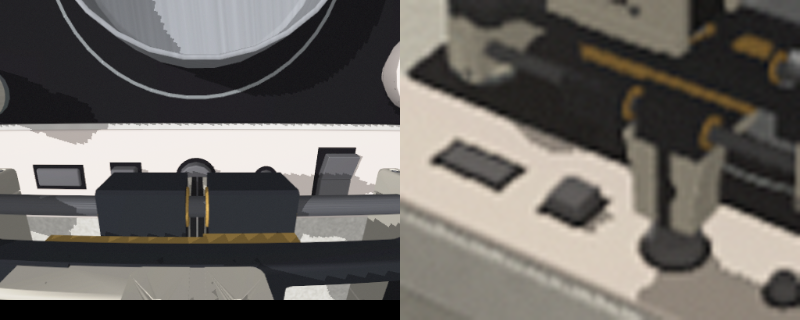

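The bar is sunk flush, at crop (478,163), and the fingers are centred on the large round key at crop (675,248). I'll press, hold and release.

{"op": "step_arm", "data": {
  "rows": [
    [0, 0, -0.006, 0, 0],
    [0, 0, -0.012, 0, 0],
    [0, 0, -0.017, 0, 0],
    [0, 0, -0.0195, 0, 0],
    [0, 0, -0.0195, 0, 0],
    [0, 0, -0.0195, 0, 0],
    [0, 0, -0.0195, 0, 0],
    [0, 0, -0.0195, 0, 0]
  ]
}}

```text
t: 9.55
eef_pos: [0.5145, -0.0486, 0.067]
ee_rot: [3.141, -0.002, 0.239]
force: [-7.3, 5.6, 23.3]
width: 0.0007
gripper_force: 11.6
```

Fully down at z=0.067. Holding for about 2 s more, then lifting.

{"op": "step_arm", "data": {
  "rows": [
    [0, 0, 0, 0, 0],
    [0, 0, 0, 0, 0],
    [0, 0, 0, 0, 0],
    [0, 0, 0, 0, 0],
    [0, 0, 0, 0, 0],
    [0, 0, 0, 0, 0],
    [0, 0, 0, 0, 0],
    [0, 0, 0, 0, 0],
    [0, 0, 0, 0, 0],
    [0, 0, 0, 0, 0],
    [0, 0, 0, 0, 0],
    [0, 0, 0, 0, 0],
    [0, 0, 0, 0, 0],
    [0, 0, 0, 0, 0],
    [0, 0, 0, 0, 0],
    [0, 0, 0, 0, 0],
    [0, 0, 0, 0, 0],
    [0, 0, 0, 0, 0],
    [0, 0, 0, 0, 0]
  ]
}}

```text
t: 11.45
eef_pos: [0.5145, -0.0486, 0.0669]
ee_rot: [3.141, -0.002, 0.239]
force: [-6.8, 5.0, 23.0]
width: 0.0003
gripper_force: 11.6
```

{"op": "step_arm", "data": {
  "rows": [
    [0, 0, 0.008, 0, 0],
    [0, 0, 0.03, 0, 0],
    [0, 0, 0.07, 0, 0],
    [-0.02, -0.005, 0.11, 0, 0],
    [-0.05, -0.012, 0.14, 0, 0],
    [-0.08, -0.019, 0.15, 0, 0],
    [-0.09, -0.021, 0.15, 0, 0],
    [-0.09, -0.021, 0.15, 0, 0],
    [-0.09, -0.021, 0.15, 0, 0]
  ]
}}

```text
t: 12.35
eef_pos: [0.4241, -0.0699, 0.2146]
ee_rot: [3.142, 0.0, 0.238]
force: [0.2, 0.3, -0.1]
width: -0.0001
gripper_force: 0.0
```

Run:
```python
from h import *
s=arm.get_state(); print(s['t'],s['eef_pos'],s['force'])
a=arm.grab_frame('wrist')['color'][:240]; b=arm.grab_frame('side')['color'][190:280,190:350]
cv2.imwrite('pics/l5.png',np.vstack([a,cv2.resize(b,(512,288),interpolation=2)]))
```

```text
12.35 [ 0.42407523 -0.06990048  0.21462055] [ 0.16870346  0.34129105 -0.10996721]
```

View pics/l5.png

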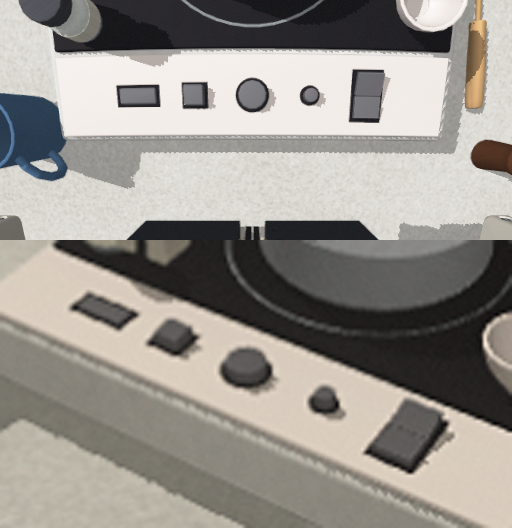

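The picture shows the bar flush at (138,96), the large round key back up at (252,95) and the rocker tipped on at (367,95). The square key (194,95), the small round key (310,95) and the other kitchen things are untouched. I'm handing the job in.

```bash
python3 -c "
from station import arm
print(arm.job_done())"
```

```text
the job is handed in; nothing more can be done
None
```

The job is handed in after about 12 s of robot time: the rocker is tipped on, the bar key is fully in, and the large round key was held down just over 2 s and has come back up, with the other two keys not pressed and nothing else seen to have moved.

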